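# Pull the hot hob knob

## Task

The hob's control knob must come off for cleaning, but it is still hot: pick up the knob puller by its wooden grip, slide its ledges under the knob's skirt, pull the knob straight up until it pops off its shaft and carry it on the puller to the cork mat, where you set it down standing upright and draw the puller out from under it. Then stand the puller on its feet on the bare counter and let go. Never touch the knob with the gripper or tip it over, and leave the saucepan, the loaf and the sugar jar where they are.

Things in the scene. Friction and masses are not known exactly. Their poses are not given: they have to be found in the camera images.
- hob: fixed stainless drop-in hob, deck 510 (x) x 290 (y) mm, 8 mm high; origin: centre of its underside on the counter; x from the knob end to the plate. A dark hotplate, 220 mm across, top 18 mm above the counter, is centred at x +65 mm. The upright shaft of the knob stands at x -175 mm, y 0, in a flat black disc 60 mm across, top 10 mm above the counter
- shaft (a point): on the axis of the knob's shaft, on top of the black disc, 10 mm above the counter: the seated knob's hub rests here. The shaft ends 16 mm higher. Its spring clip holds the knob: it lets go at an upward pull of about 10 N within the first 6 mm
- knob: the hob's one knob: black, push-on, mushroom-shaped, about 90 g. Origin: centre of its hub's underside, z up its axis. Hub 32 mm across, 18 mm high; on it the skirt, a disc 72 mm across, 6 mm thick (underside at z 18 mm); then the round grip, 46 mm across, 26 mm high (top at z 50 mm), with a white pointer line. Off the shaft it stands steadily on its hub
- skirt (a point): centre of the underside of the knob's skirt, 18 mm up the knob's axis; the puller's ledges lift the knob here, on both sides of the hub
- puller: loose knob puller, about 220 g: sheet-steel stirrup, 84 (x) x 88 (y) x 51 mm high, that stands by itself, with a flat wooden grip on top. Origin: centre of its underside, z up; the knob's axis passes here when the knob is home in it. Front (+x) open, inner side walls at y +-40 mm, inner back wall at x -38 mm, roof over x -42 to +16 mm with its underside at z 47 mm
- ledges (a point): puller's mouth: midway between the tips of its two inward ledges, level with their top, at (42, 0, 5) mm in the puller's frame, same axes. The ledges run along both side walls, 5 mm thick at the very bottom (z 0 to 5 mm), and leave a slot for the knob's hub, 46 mm wide, open in front, ending at x -24 mm. They go under the skirt by moving along +x
- grip (a point): point to pinch on the puller's dark wooden grip, at (-25.5, 0, 95) mm in the puller's frame, same axes. The grip is a flat slab 100 mm wide (y), 14 mm thick, 85 mm long, leaning back 35 degrees from vertical: it rises along (-0.574, 0, 0.819) from the roof at (6, 0, 50) mm. Pinch it across its thickness, along (0.819, 0, 0.574); this point is 30 mm below its upper end
- trivet: fixed round cork mat for hot things, 180 mm across, 10 mm thick, flat, without rim; origin: centre of its underside on the counter
- saucepan: bystander: steel saucepan, 170 mm across, 85 mm high, standing on the hotplate, its black handle pointing to its +x (235 mm from the centre, 90 mm up); origin: centre of its underside
- loaf: bystander: round golden loaf with a cross cut in its crust, 116 mm across, 68 mm high; origin: centre of its underside
- sugar_jar: bystander: glass sugar jar with a metal cap, 84 mm across, 130 mm high; origin: centre of its underside
There are look-alikes about, which are no part of the job. Of the things that look like the trivet, take the one that is farthest to the robot's right at the start. Several things look just like the puller: the one meant starts farthest to the robot's right.

How it is judged:
On the way:
1. the knob hangs in the puller, upright, pulled straight up off its shaft: more than 22 mm above its seat and still within 50 mm of the shaft's axis (z of knob in the frame of hob above 0.032 m and horizontal distance between knob and shaft below 0.05 m and angle between knob's own z axis and vertical below 0.35 rad and contact force between puller and knob above 0.2 N), for 0.1 s.
At the end, for the whole second after the job is handed in: the knob stands upright (within 0.15 rad) on its hub on the cork mat, its axis within 75 mm of the mat's centre; the puller stands level on its feet on the bare counter (within 0.12 rad and 6 mm of the counter's height), not touching the knob; both are at rest (horizontal distance between knob and trivet below 0.075 m and height (world z) of knob between 0.007 and 0.014 m and angle between knob's own z axis and vertical below 0.15 rad and linear speed of each of knob, puller below 0.02 m/s and contact force between puller and knob below 0.1 N and angle between puller's own z axis and vertical below 0.12 rad and height (world z) of puller below 0.006 m).
It fails at once if the gripper or arm touches the hot knob (contact force between any of the fingers, the arm and knob above 0.5 N).
It fails at once if the knob is tipped by more than 0.8 rad (angle between knob's own z axis and vertical above 0.8 rad).
It fails at once if the saucepan, the loaf or the sugar jar is moved by more than 30 mm (distance of any of saucepan, loaf, sugar_jar from where it was at the start of the episode above 0.03 m).
It also fails if it takes over 72 s, if anything falls off the work surface, if the arm or the gripper's body presses on something with over 40 N, if the wrist force passes 120 N, or if a joint passes its speed limit or range.

## Robot

A 6-joint arm with a two-finger parallel gripper is mounted at the origin on the work surface. World frame = base frame: x ahead of the robot, y to its left, z up, the work surface at z = 0. Lengths are in m, angles in rad, forces in N, time in s.
With the tool pointing down it reaches from about 0.375 to 0.9 m from the base axis. Payload 3.1 kg.
Tool frame: the origin (TCP) lies between the finger pads; the fingertips stand manip.nose_length ahead of it and the grasp point (between the pads) lies 5 mm behind it (manip.nose_length is the distance from the TCP to the fingertips, in m); z points along the fingers, y is the line along which they close (so a half turn about z gives the same grasp; the last joint's range is limited). The gripper opens to 85 mm and grips with 20 to 120 N. Pads are 22 mm wide; open, the fingers measure 114 mm over their backs; the gripper's body (76 mm by 85 mm) begins 54 mm behind the grasp point. The pads swing forward as they close: fully open they stand 13 mm farther back than shut.
Start: joints at [-1.454, 0.527, 1.433, -0, 1.181, -0.178], TCP at [0.182, -0.598, 0.245] pointing down, gripper open.
Joint ranges: [-3.08, 3.08], [-0.75, 2.2], [0.22, 2.44], [-1.43, 4.57], [0, 2.65], [-2.85, 2.85]. Speed limits (rad/s): [2.79, 2.79, 3.14, 3.14, 3.14, 3.14].

## Interface

Orientations are given as a unit quaternion [x, y, z, w].
In Python, from station import monitor, eyes, job, manip gives the robot as it stands.
- The arm moves only by the shell command python3 -m pendant 'ROWS' [FORCE]. ROWS is JSON, a list that holds one entry, the list of rows, each a list of 7 numbers: the shift along the tool's x, y, z as a fraction of full scale, then the turn, a rotation vector about the tool's x, y, z as a fraction of full scale, then the opening, from 0 (shut) to 1 (fully open). A call has 1 to 20 rows; each row shifts and turns the commanded pose from where the row before left it, along the tool's axes as they then stand; what a row does not reach is not made up. Full scale, the value 1, is 800 mm for a shift and 0.12 rad for a turn. A row lasts 1/10 s, in which the tool goes at most 50 mm and 8.59 degrees, less where a joint would pass 70% of its speed; a pose out of reach is approached as far as the arm can. A call with a number of a shift or a turn outside -1 to 1 is refused whole. A call with a gripper value outside its range is refused whole. The fingers move at their own pace and stop on an object; FORCE is the grip in N (left out, the last holds). Time passes only in rows, so rows that do not move let the fingers close. It gives the time, the measured TCP pose, the force, the opening and the grip force at its end, in the units of the state.
- monitor.sense(): the state, without advancing time (a new reading comes with each control period).
- eyes.snapshot(name): name is "scene" or "top" or "wrist"; returns a dict with "pixels" (400x640x3 uint8, red, green, blue), "depth" (400x640 float32, m along the optical axis (not along the pixel's ray), 0 where there is no reading), "intrinsics" (3x3 intrinsics, pixels), "eye" and "attitude" of the camera in the world. Camera axes: x right, y down, z forward; pixel columns grow to the right and rows downward; lengths in m; the calibration is good to about 2 mm. A picture is of the moment at which its call begins.
- job.sign_off(): hands the job in; it is judged then, once.
The state is a dict: "t": time; "q": joint angles; "qd": joint speeds; "tau": joint torques, N m; "tcp_pos": TCP position; "tool_rot": TCP orientation; "force": force on the tool from outside, world axes, zero at the start; "ft_torque": the same for the moment, N m; "finger_gap": opening from 0.0 (shut) to 1.0 (fully open); "gripper_force": force on a finger pad.
Only numpy, scipy, OpenCV 4.12 (cv2) and the standard library are available. Lean on these libraries where they do the work, as an engineer would, in place of code of your own. Each camera call takes 0.05 s, during which the arm holds its last target. There are 200 camera calls.

## Working session

There is one attempt and no reset: what is moved stays moved. The work goes in short steps, Python scripts to look and compute and a shell command to move; the robot and the scene stay as the last step left them, time stands still between calls to the robot, and variables do not carry over. Pictures are saved under pics/ and viewed, at most 11 in all, crops included, and the job is handed in when it is done.

```bash
ls; mkdir -p pics
cat > h.py <<'E'
import numpy as np, cv2
from station import monitor, eyes, job, manip
from scipy.spatial.transform import Rotation as R
def snap(n,f=None):
    s=eyes.snapshot(n)
    if f: cv2.imwrite(f,cv2.cvtColor(s["pixels"],cv2.COLOR_RGB2BGR))
    return s
def rot(s):
    a=np.array(s["attitude"],float)
    return R.from_quat(a).as_matrix() if a.size==4 else a.reshape(3,3)
def cloud(s):
    K=np.array(s["intrinsics"]);d=s["depth"]
    v,u=np.mgrid[0:d.shape[0],0:d.shape[1]]
    p=np.stack([(u-K[0,2])/K[0,0]*d,(v-K[1,2])/K[1,1]*d,d],-1)
    w=p@rot(s).T+np.array(s["eye"]); w[d==0]=np.nan
    return w
def ray(s,u,v,z):
    K=np.array(s["intrinsics"]);r=rot(s)@np.array([(u-K[0,2])/K[0,0],(v-K[1,2])/K[1,1],1])
    e=np.array(s["eye"]);return e+r*(z-e[2])/r[2]
E
python3 - <<'E'
from h import *
for n in("scene","top"):
    s=snap(n,f"pics/{n}0.png");print(n,s["eye"],s["attitude"],s["intrinsics"],(s["depth"]>0).mean())
print(monitor.sense(),manip.nose_length)
E
```

```text
pics
scene [ 1.03955589 -0.4236029   0.83825281] [ 0.86104894  0.36504742 -0.14470708 -0.32310211] [[390.20982466   0.         326.7796614 ]
 [  0.         390.20982466 203.93132542]
 [  0.           0.           1.        ]] 0.99611328125
top [0.28947574 0.00726672 1.62508054] [-0.69731801  0.71178671 -0.05437586  0.06442473] [[487.48029849   0.         319.94179808]
 [  0.         487.48029849 195.77664636]
 [  0.           0.           1.        ]] 0.9960859375
{'t': 0.1, 'q': array([-1.45350977e+00,  5.28344114e-01,  1.43376990e+00,  9.07102464e-06,
        1.18140757e+00, -1.78476566e-01]), 'qd': array([ 8.20776099e-04, -2.28120855e-03, -1.97304466e-03,  1.42763965e-03,
       -6.80552317e-05, -3.27978822e-03]), 'tau': array([ 1.31572415e-04, -4.43302238e+01, -1.78585714e+01, -2.89608342e-04,
        3.93865543e-03, -6.54473649e-07]), 'tcp_pos': array([ 0.18214016, -0.59722905,  0.24445068]), 'tool_rot': array([ 9.89085229e-01,  1.47341370e-01,  3.36955363e-05, -9.63884083e-04]), 'force': array([-0.5449522 , -0.45047327,  0.51684003]), 'ft_torque': array([-0.0233974 , -0.00066067,  0.01585358]), 'gripper_force': 0.0, 'finger_gap': 1.00024743274412} 0.014
```

View pics/top0.png

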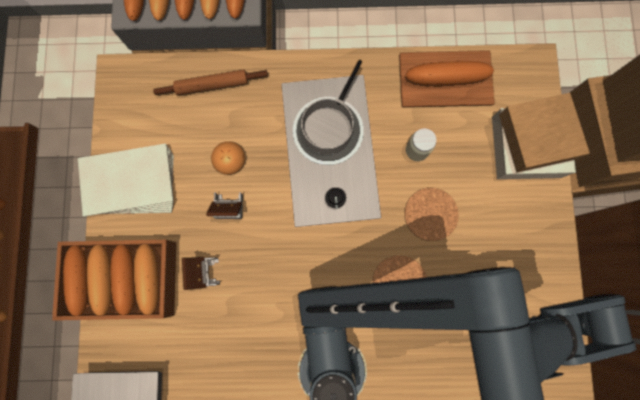

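View pics/scene0.png

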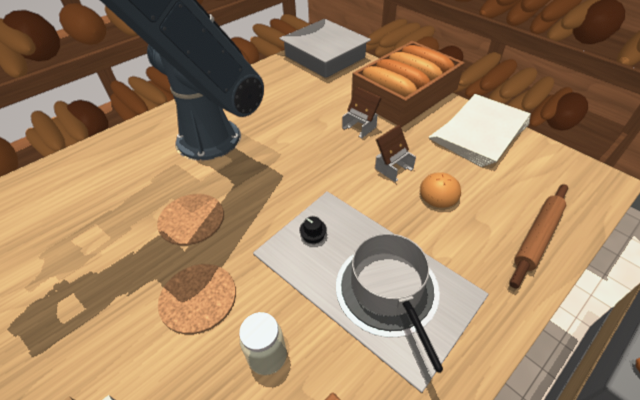

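The top view has the right-hand puller near (228,206) with its mouth facing right, the knob at (335,197), the hob's axis pointing up and slightly left, mats at (432,213) and (400,275), the jar at (421,144) and the loaf at (228,157). The scene view shows the same, with the pullers at (395,155) and (360,118). Next I measure them.

Run:
```python
from h import *
t=snap("top");s=snap("scene")
ct,cs=cloud(t),cloud(s)
def med(c,box,zr,name):
    u0,u1,v0,v1=box;p=c[v0:v1,u0:u1].reshape(-1,3);p=p[(p[:,2]>zr[0])&(p[:,2]<zr[1])]
    if len(p)<5: print(name,"few",len(p));return p
    (cx,cy),r=cv2.minEnclosingCircle(p[:,:2].astype(np.float32))
    print(name,len(p),"med",np.median(p,0).round(4),"min",p.min(0).round(3),"max",p.max(0).round(3),"circ",np.round([cx,cy,r],4));return p
print("counter",np.nanmedian(ct[230:260,240:300].reshape(-1,3),0))
med(ct,(318,354,180,216),(.045,.09),"knob top(t)")
med(cs,(295,332,212,248),(.045,.09),"knob top(s)")
med(ct,(318,354,180,216),(.026,.038),"skirt(t)")
med(cs,(295,332,212,248),(.026,.038),"skirt(s)")
med(ct,(400,465,180,245),(.005,.02),"mat(t)")
med(cs,(150,245,255,340),(.005,.02),"mat(s)")
med(cs,(150,232,188,250),(.005,.02),"othermat(s)")
med(ct,(200,250,185,225),(.02,.16),"puller(t)")
med(cs,(365,420,120,185),(.02,.16),"puller(s)")
med(ct,(200,250,185,225),(.07,.16),"grip(t)")
p=med(cs,(365,420,120,185),(.07,.16),"grip(s)")
med(ct,(205,250,135,180),(.01,.16),"loaf");med(ct,(400,445,120,165),(.08,.2),"jar")
# plane fit grip from scene
q=p-p.mean(0);U,S,V=np.linalg.svd(q,full_matrices=False);print("grip plane c",p.mean(0),"n",V[2],"axes",V[0],V[1],S)
# hob deck
p=ct[70:230,280:385].reshape(-1,3);p=p[(p[:,2]>.004)&(p[:,2]<.013)]
print("hob rect",cv2.minAreaRect(p[:,:2].astype(np.float32)))
for n,im,b in(("t",t,(195,255,180,232)),("s",s,(360,425,115,190))):
    c=im["pixels"][b[2]:b[3],b[0]:b[1]];cv2.imwrite(f"pics/pz_{n}.png",cv2.cvtColor(cv2.resize(c,None,fx=7,fy=7,interpolation=2),cv2.COLOR_RGB2BGR))
a=cv2.imread("pics/pz_t.png");b=cv2.imread("pics/pz_s.png")
h=525;A=np.zeros((h,800,3),np.uint8);a=cv2.resize(a,(400,347));b=cv2.resize(b,(400,461));A[:347,:400]=a;A[:461,400:]=b;cv2.imwrite("pics/pz.png",A)
```

```text
counter [0.40480525 0.19825496 0.00058204]
knob top(t) 168 med [ 0.5537 -0.0217  0.0598] min [ 0.531 -0.045  0.049] max [0.578 0.001 0.069] circ [ 0.5546 -0.0213  0.0246]
knob top(s) 263 med [ 0.5575 -0.0283  0.0591] min [ 0.53  -0.049  0.045] max [ 0.578 -0.002  0.063] circ [ 0.5542 -0.0256  0.0242]
skirt(t) 162 med [ 0.5504 -0.0192  0.033 ] min [ 0.521 -0.056  0.026] max [0.589 0.014 0.038] circ [ 0.5546 -0.0213  0.036 ]
skirt(s) 230 med [ 0.5692 -0.0401  0.0335] min [ 0.518 -0.06   0.028] max [0.589 0.011 0.038] circ [ 0.5536 -0.0247  0.0364]
mat(t) 2243 med [ 0.496  -0.3394  0.0099] min [ 0.393 -0.458  0.005] max [ 0.612 -0.233  0.02 ] circ [ 0.5008 -0.3444  0.1517]
mat(s) 4129 med [ 0.5013 -0.3479  0.01  ] min [ 0.336 -0.433  0.005] max [ 0.586 -0.256  0.015] circ [ 0.4603 -0.3529  0.127 ]
othermat(s) 2568 med [ 0.2763 -0.2319  0.01  ] min [ 0.17  -0.318  0.005] max [ 0.362 -0.139  0.016] circ [ 0.2653 -0.2298  0.097 ]
puller(t) 636 med [0.516  0.3319 0.0856] min [0.49  0.284 0.02 ] max [0.579 0.385 0.132] circ [0.5323 0.3349 0.0633]
puller(s) 1232 med [0.5221 0.3245 0.0714] min
[... 157 characters left out ...]
2] circ [0.5125 0.335  0.0531]
grip(s) 625 med [0.5139 0.3262 0.0984] min [0.486 0.281 0.07 ] max [0.539 0.383 0.125] circ [0.5138 0.3324 0.0534]
loaf 906 med [0.6918 0.331  0.0553] min [0.644 0.27  0.01 ] max [0.758 0.4   0.076] circ [0.6871 0.3345 0.072 ]
jar 582 med [ 0.712  -0.3007  0.1282] min [ 0.676 -0.344  0.081] max [ 0.755 -0.264  0.139] circ [ 0.7178 -0.3044  0.042 ]
grip plane c [0.51411436 0.32717292 0.09772788] n [ 0.80116218 -0.03981834  0.59712115] axes [ 0.05261921  0.9986066  -0.00400867] [-0.5961295   0.03463164  0.80214105] [0.74513856 0.48363068 0.06538234]
hob rect ((0.7326826453208923, -0.01683644950389862), (0.36601924896240234, 0.5628253817558289), 88.73568725585938)
```

View pics/pz.png

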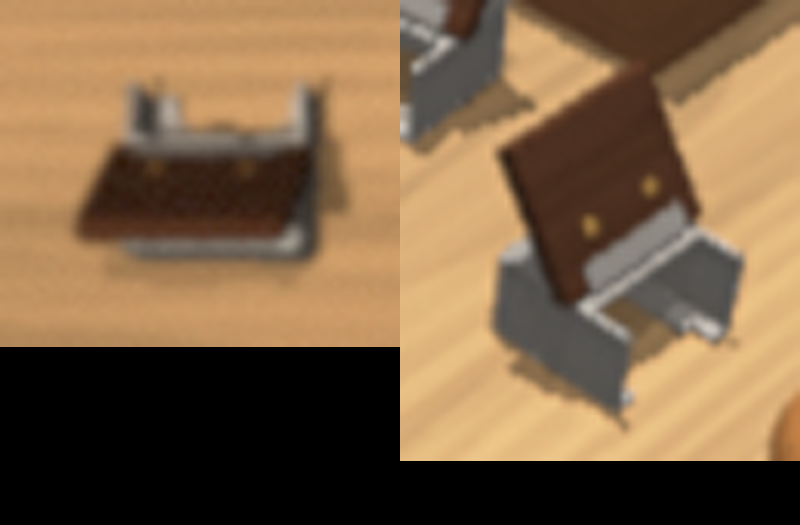

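The crops show the puller's mouth facing world +x (up in the top view), with the grip leaning back toward the robot. From both views:
- Grip pinch point at about (0.508, 0.333, 0.095), puller yaw about -3°.
- Knob at (0.554, -0.023), top at 60 mm and skirt top at 34 mm, which fits the seated heights.
- Mat at about (0.497, -0.345), top at 10 mm.

Now I work out the approach.

```bash
cat >> h.py <<'E'
def tool(yaw,lean=35):
    l=np.radians(lean)
    M=np.array([[0,np.cos(l),np.sin(l)],[1,0,0],[0,np.sin(l),-np.cos(l)]])
    return R.from_euler('z',yaw,degrees=True)*R.from_matrix(M)
def dist(a,b,R0=None):
    """shift a->b in tool axes R0, full-scale units total"""
    return ((R0 or R.from_quat(monitor.sense()["tool_rot"])).inv().apply(np.array(b)-a)/.8).round(4)
def turn(R1,R0=None):
    return (((R0 or R.from_quat(monitor.sense()["tool_rot"])).inv()*R1).as_rotvec()/.12).round(3)
E
python3 - <<'E'
from h import *
m=monitor.sense();T=tool(-3)
p=m["tcp_pos"];via=[.47,-.30,.27];g=np.array([.508,.3335,.095]);z=T.apply([0,0,1]);tcp=g+.005*z
pre=tcp-.10*z
print("to via",dist(p,via),"turn total",turn(T),"via->pre in new tool axes",dist(via,pre,T),"pre",pre,"tcp",tcp)
# mat centre by colour, two views
for n,box in(("top",(395,470,175,250)),("scene",(145,250,250,345))):
    s=snap(n);hsv=cv2.cvtColor(s["pixels"],cv2.COLOR_RGB2HSV);c=cloud(s)
    u0,u1,v0,v1=box
    mk=(np.abs(c[...,2]-.010)<.0045)
    k=np.zeros(mk.shape,np.uint8);k[v0:v1,u0:u1]=mk[v0:v1,u0:u1]*255
    k=cv2.morphologyEx(k,cv2.MORPH_OPEN,np.ones((7,7)))
    cc=max(cv2.findContours(k,0,1)[0],key=cv2.contourArea)[:,0,:]
    w=np.array([ray(s,u,v,.01)[:2] for u,v in cv2.convexHull(cc)[:,0,:]],np.float32)
    print(n,cv2.minEnclosingCircle(w),w.min(0),w.max(0))
E
```

```text
to via [ 0.4525 -0.2508 -0.0312] turn total [-4.441  3.098 -9.857] via->pre in new tool axes [ 0.7933 -0.1206  0.0639] pre [0.45358491 0.33635177 0.17281944] tcp [0.51086395 0.33334991 0.09090424]Traceback (most recent call last):
  File "<stdin>", line 13, in <module>
ValueError: max() iterable argument is empty
```

```bash
python3 -m pendant '[[[0.045,-0.025,-0.003,0,0,0,1],[0.045,-0.025,-0.003,0,0,0,1],[0.045,-0.025,-0.003,0,0,0,1],[0.045,-0.025,-0.003,0,0,0,1],[0.045,-0.025,-0.003,0,0,0,1],[0.045,-0.025,-0.003,0,0,0,1],[0.045,-0.025,-0.003,0,0,0,1],[0.045,-0.025,-0.003,0,0,0,1],[0.045,-0.025,-0.003,0,0,0,1],[0.045,-0.025,-0.003,0,0,0,1]]]'
python3 -m pendant '[[[0,0,0,-0.317,0.221,-0.704,1],[0,0,0,-0.317,0.221,-0.704,1],[0,0,0,-0.317,0.221,-0.704,1],[0,0,0,-0.317,0.221,-0.704,1],[0,0,0,-0.317,0.221,-0.704,1],[0,0,0,-0.317,0.221,-0.704,1],[0,0,0,-0.317,0.221,-0.704,1],[0,0,0,-0.317,0.221,-0.704,1],[0,0,0,-0.317,0.221,-0.704,1],[0,0,0,-0.317,0.221,-0.704,1],[0,0,0,-0.317,0.221,-0.704,1],[0,0,0,-0.317,0.221,-0.704,1],[0,0,0,-0.317,0.221,-0.704,1],[0,0,0,-0.317,0.221,-0.704,1]]]'
python3 - <<'E'
from h import *
m=monitor.sense();T=tool(-3);print(m["q"].round(3),m["tcp_pos"],turn(T),dist(m["tcp_pos"],[.4536,.3364,.1728],T))
E
```

```text
t: 1.25
tcp_pos: [0.4692, -0.3002, 0.2694]
tool_rot: [0.989, 0.147, 0.0, 0.0]
force: [-0.0, -0.7, -0.2]
finger_gap: 1.0
gripper_force: 0.0
t: 2.65
tcp_pos: [0.4682, -0.3014, 0.2695]
tool_rot: [0.69, 0.658, 0.207, 0.219]
force: [-1.4, 0.4, 0.5]
finger_gap: 1.0
gripper_force: 0.0
[-1.029  0.303  1.947  0.83   0.7   -1.581] [ 0.46819429 -0.30141603  0.26948385] [0.012 0.006 0.038] [ 0.7952 -0.1184  0.0646]
```

```bash
python3 -m pendant '[[[0.05,-0.0074,0.004,0,0,0,1],[0.05,-0.0074,0.004,0,0,0,1],[0.05,-0.0074,0.004,0,0,0,1],[0.05,-0.0074,0.004,0,0,0,1],[0.05,-0.0074,0.004,0,0,0,1],[0.05,-0.0074,0.004,0,0,0,1],[0.05,-0.0074,0.004,0,0,0,1],[0.05,-0.0074,0.004,0,0,0,1],[0.05,-0.0074,0.004,0,0,0,1],[0.05,-0.0074,0.004,0,0,0,1],[0.05,-0.0074,0.004,0,0,0,1],[0.05,-0.0074,0.004,0,0,0,1],[0.05,-0.0074,0.004,0,0,0,1],[0.05,-0.0074,0.004,0,0,0,1],[0.05,-0.0074,0.004,0,0,0,1],[0.045,-0.0074,0.004,0,0,0,1],[0,0,0,0,0,0,1],[0,0,0,0,0,0,1]]]'
python3 - <<'E'
from h import *
m=monitor.sense();T=tool(-3);print(m["q"].round(3),m["tcp_pos"],turn(T),dist(m["tcp_pos"],[.5109,.3333,.0909],T))
a=snap("wrist","pics/w1.png");print(a["eye"])
c=cloud(a);p=c.reshape(-1,3);p=p[(p[:,2]>.075)&(p[:,2]<.14)&(p[:,0]>.45)&(p[:,0]<.6)&(p[:,1]>.25)&(p[:,1]<.42)]
print(len(p),np.median(p,0),p.min(0),p.max(0))
c=cloud(snap("top"))[160:260,385:480].reshape(-1,3);p=c[np.abs(c[:,2]-.01)<.004]
print("mat top",len(p),p.min(0),p.max(0),np.percentile(p,[1,50,99],axis=0))
E
```

```text
t: 4.45
tcp_pos: [0.465, 0.2066, 0.207]
tool_rot: [0.676, 0.673, 0.25, 0.166]
force: [-0.3, -0.0, 0.3]
finger_gap: 1.0
gripper_force: 0.0
[ 1.980e-01  3.550e-01  2.178e+00  2.918e+00  1.000e-03 -2.715e+00] [0.46499254 0.20660367 0.2069922 ] [-0.136 -1.187  0.024] [ 0.1612 -0.0431  0.147 ]
[0.39103827 0.2695044  0.32081646]
3397 [0.49549186 0.31591583 0.11784442] [0.4874637 0.2844567 0.0751071] [0.53267664 0.36026314 0.12349756]
mat top 2102 [ 0.34411331 -0.51170983  0.00600379] [ 0.68194466 -0.18173953  0.01399873] [[ 0.34839687 -0.49222147  0.00606067]
 [ 0.49597715 -0.33844796  0.00936408]
 [ 0.67007345 -0.1951075   0.01391463]]
```

View pics/w1.png

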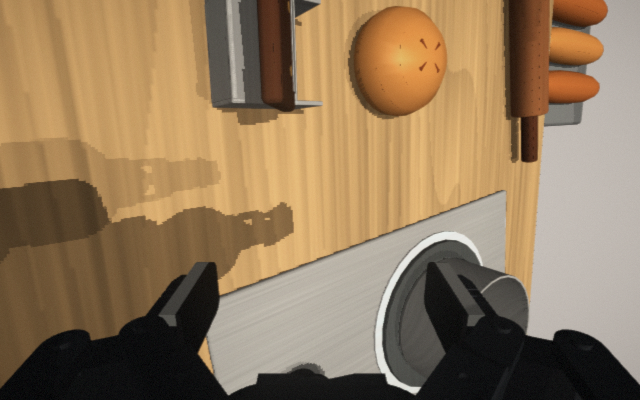

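The wrist picture shows the puller's grip at (275,55) and the loaf at (400,60). The tool stopped near (0.465, 0.207) because joint 5 hit 0, the wrist singularity, as the tool lined up with the forearm. I'll fit the arm geometry from the recorded states and pick a roll about the pinch axis that keeps the wrist clear of it.

```bash
cat > kin.py <<'E'
import numpy as np
from scipy.spatial.transform import Rotation as R
from scipy.optimize import least_squares
lo=np.array([-3.08,-.75,.22,-1.43,0,-2.85]);hi=np.array([3.08,2.2,2.44,4.57,2.65,2.85])
def fk(q,p):
    a,h,L1,L2,d,e=p
    s,g=q[1],q[1]+q[2]
    A=R.from_euler('z',q[0])
    w=np.array([a+L1*np.sin(s)+L2*np.sin(g)+e*np.cos(g),0,h+L1*np.cos(s)+L2*np.cos(g)-e*np.sin(g)])
    T=A*R.from_euler('y',g)*R.from_euler('z',q[3])*R.from_euler('y',q[4])*R.from_euler('z',q[5])
    return A.apply(w)+d*T.apply([0,0,1]),T
E
python3 - <<'E'
from kin import *
from h import monitor,tool
m=monitor.sense()
D=[([-1.45351,.528344,1.43377,0,1.181408,-.178477],[.18214,-.597229,.244451],R.from_quat([.989085,.147341,3.4e-5,-.000964])),
([-1.029,.303,1.947,.83,.7,-1.581],[.468194,-.301416,.269484],R.from_quat([.69,.658,.207,.219])),
(m["q"],m["tcp_pos"],R.from_quat(m["tool_rot"]))]
for q,p,T in D:
    _,F=fk(q,[0]*6);print("C",(F.inv()*T).as_euler('xyz').round(3))
f=lambda p:np.r_[np.concatenate([fk(q,p)[0]-x for q,x,_ in D])*1000, 0.02*(p-[0,.35,.42,.4,.25,0])*100]
r=least_squares(f,[0,.35,.42,.4,.25,0]);print(r.x.round(4),f(r.x)[:9].round(2))
E
```

```text
C [-0.     0.     1.571]
C [-1.00e-03  1.00e-03  1.57e+00]
C [0.    0.    1.571]
[-0.1557  0.6717  0.6198  0.5953  0.5141  0.2446] [-110.44  -11.33   -4.63    1.24   -4.64    8.68   18.78 -109.4    -4.04]
```

```bash
sed -i 's/a,h,L1,L2,d,e=p/a,h,L1,L2,d,e,b=p/; s/np.cos(g),0,h/np.cos(g),b,h/; s/\*R.from_euler(.z.,q\[5\])$/*R.from_euler("z",q[5]+np.pi\/2)/' kin.py
python3 - <<'E'
from kin import *
from h import monitor,tool
m=monitor.sense()
D=[([-1.45351,.528344,1.43377,0,1.181408,-.178477],[.18214,-.597229,.244451],R.from_quat([.989085,.147341,3.4e-5,-.000964])),
([-1.029,.303,1.947,.83,.7,-1.581],[.468194,-.301416,.269484],R.from_quat([.69,.658,.207,.219])),
(m["q"],m["tcp_pos"],R.from_quat(m["tool_rot"]))]
p0=np.array([0,.35,.42,.4,.25,0,.11])
f=lambda p:np.r_[np.concatenate([fk(q,p)[0]-x for q,x,_ in D])*1000, (p-p0)*.5]
r=least_squares(f,p0);print(r.x.round(4),f(r.x)[:9].round(2))
for q,x,T in D: print((fk(q,r.x)[1].inv()*T).magnitude())
np.save("kin.npy",r.x)
E
```

```text
[-0.0008  0.2749  0.5886  0.3923  0.2835  0.1143  0.111 ] [-0.01 -0.04  0.1  -0.03  0.1  -0.19  0.06 -0.    0.09]
9.977222621863047e-06
0.0014691770982985409
3.9739936517281115e-16
```

```bash
cat >> kin.py <<'E'
P=np.load("kin.npy") if __import__("os").path.exists("kin.npy") else None
def ik(x,T,q0):
    def f(q):
        p,F=fk(q,P);return np.r_[(p-x)*10,(F.inv()*T).as_rotvec()]
    r=least_squares(f,np.clip(q0,lo+1e-3,hi-1e-3),bounds=(lo,hi));return r.x,np.abs(r.fun).max()
E
cat > scan.py <<'E'
from kin import *; from h import tool
def tcp(o,yaw,phi):   # TCP for puller origin o
    T=tool(yaw)*R.from_euler('y',phi,degrees=True)
    return np.array(o)+R.from_euler('z',yaw,degrees=True).apply([-.0255,0,.095])+.005*T.apply([0,0,1]),T
W=dict(grasp=((.5335,.332,0),-3),lift=((.52,.33,.12),-3),pre=((.45,-.023,.1),0),entry=((.46,-.023,.018),0),home=((.55,-.023,.018),0),up=((.55,-.023,.11),0),matup=((.495,-.345,.12),0),mat=((.495,-.345,.023),0),out=((.39,-.345,.018),0),end=((.44,.2,0),0))
if __name__=="__main__":
  rng=np.random.default_rng(0)
  for phi in (-60,-45,-30,30,45,60):
    best=[]
    x,T=tcp(*W["grasp"],phi)
    for k in range(8):
        q,e=ik(x,T,lo+(hi-lo)*rng.random(6))
        if e<1e-3 and not any(np.abs(q-b).max()<.05 for b in best): best.append(q)
    for q in best:
        ok=True;out=[];qq=q
        for n,(o,y) in W.items():
            qn,e=ik(*tcp(o,y,phi),qq)
            mg=np.minimum(qn-lo,hi-qn).min()
            out.append((n,round(mg,2),round(qn[4],2),round(np.abs(qn-qq).max(),1),round(e,3)));qq=qn
        print(phi,q.round(2));print("  ",out)
E
python3 scan.py
```

```text
-60 [ 0.77  1.06  1.27 -0.93  1.61  1.56]
   [('grasp', np.float64(0.5), np.float64(1.61), np.float64(0.0), np.float64(0.0)), ('lift', np.float64(0.5), np.float64(1.7), np.float64(0.2), np.float64(0.0)), ('pre', np.float64(0.0), np.float64(1.16), np.float64(0.8), np.float64(0.025)), ('entry', np.float64(0.0), np.float64(1.16), np.float64(0.2), np.float64(0.073)), ('home', np.float64(0.0), np.float64(1.15), np.float64(0.2), np.float64(0.052)), ('up', np.float64(0.0), np.float64(1.16), np.float64(0.2), np.float64(0.0)), ('matup', np.float64(0.0), np.float64(0.7), np.float64(0.7), np.float64(0.339)), ('mat', np.float64(0.0), np.float64(0.77), np.float64(0.2), np.float64(0.457)), ('out', np.float64(0.0), np.float64(0.7), np.float64(0.2), np.float64(0.591)), ('end', np.float64(0.39), np.float64(1.35), np.float64(1.3), np.float64(0.0))]
-45 [ 0.76  0.94  1.44 -0.94  1.31  1.6 ]
   [('grasp', np.float64(0.49), np.float64(1.31), np.float64(0.0), np.float64(0.0)), ('lift', np.float64(0.52), np.float64(1.42), np.float64(0.2), np.float64(0.0)), ('pre', np.float64(0.0), np.float64(0.89), np.floa
[... 3259 characters left out ...]
oat64(0.33), np.float64(1.06), np.float64(0.3), np.float64(0.0)), ('pre', np.float64(0.38), np.float64(1.37), np.float64(0.9), np.float64(0.0)), ('entry', np.float64(0.4), np.float64(1.26), np.float64(0.2), np.float64(0.0)), ('home', np.float64(0.59), np.float64(1.33), np.float64(0.2), np.float64(0.0)), ('up', np.float64(0.59), np.float64(1.43), np.float64(0.2), np.float64(0.0)), ('matup', np.float64(0.78), np.float64(1.87), np.float64(0.5), np.float64(0.0)), ('mat', np.float64(0.89), np.float64(1.76), np.float64(0.1), np.float64(0.0)), ('out', np.float64(0.93), np.float64(1.72), np.float64(0.1), np.float64(0.0)), ('end', np.float64(0.14), np.float64(1.13), np.float64(1.0), np.float64(0.0))]
```

Rolling the tool +45° about the pinch axis keeps every waypoint reachable. I'll grasp 12 mm further back along the tool so the grip's corner clears the gripper body.

```bash
cat > goto.py <<'E'
from h import *; from scan import tcp,ik
def goal(o,yaw,phi=45,back=.012):
    x,T=tcp(o,yaw,phi); return x-back*T.apply([0,0,1]),T
def show(o,yaw,back=.012,phi=45):
    m=monitor.sense();x,T=goal(o,yaw,phi,back);q,e=ik(x,T,m["q"])
    print("now",m["tcp_pos"].round(4),"q",m["q"].round(2),"| tgt",x.round(4),"turn",turn(T),"shift(new axes)",dist(m["tcp_pos"],x,T),"ikq",q.round(2),round(e,4))
E
python3 -c "
from goto import *
show((.5335,.332,0),-3,.112);show((.5335,.332,0),-3)"
```

```text
now [0.4651 0.2059 0.2071] q [ 0.2   0.35  2.18  2.92  0.   -2.72] | tgt [0.4607 0.26   0.157 ] turn [-0.131  5.365 -0.039] shift(new axes) [ 0.015  -0.0433  0.0803] ikq [-0.14  0.7   2.29  1.9   0.9  -2.18] 0.0
now [0.4651 0.2059 0.2071] q [ 0.2   0.35  2.18  2.92  0.   -2.72] | tgt [0.5049 0.3285 0.0991] turn [-0.131  5.365 -0.039] shift(new axes) [ 0.015  -0.0433  0.2053] ikq [ 0.06  0.84  2.14  2.1   0.86 -2.18] 0.0
```

```bash
python3 -m pendant '[[[0,0,0,-0.01,0.45,0,1],[0,0,0,-0.01,0.45,0,1],[0,0,0,-0.01,0.45,0,1],[0,0,0,-0.01,0.45,0,1],[0,0,0,-0.01,0.45,0,1],[0,0,0,-0.01,0.45,0,1],[0,0,0,-0.01,0.45,0,1],[0,0,0,-0.01,0.45,0,1],[0,0,0,-0.01,0.45,0,1],[0,0,0,-0.01,0.45,0,1],[0,0,0,-0.01,0.45,0,1],[0,0,0,-0.01,0.45,0,1],[0,0,0,0,0,0,1]]]'; python3 -c "
from goto import *
show((.5335,.332,0),-3,.112);show((.5335,.332,0),-3)"
```

```text
t: 5.85
tcp_pos: [0.4733, 0.1998, 0.2101]
tool_rot: [0.582, 0.689, 0.432, -0.003]
force: [0.8, -0.5, 0.4]
finger_gap: 1.0
gripper_force: 0.0
now [0.4733 0.1998 0.2101] q [-0.25  0.49  2.27  1.69  0.78 -1.94] | tgt [0.4607 0.26   0.157 ] turn [0.184 0.939 0.074] shift(new axes) [ 0.0221 -0.0542  0.0831] ikq [-0.14  0.7   2.29  1.9   0.9  -2.18] 0.0
now [0.4733 0.1998 0.2101] q [-0.25  0.49  2.27  1.69  0.78 -1.94] | tgt [0.5049 0.3285 0.0991] turn [0.184 0.939 0.074] shift(new axes) [ 0.0221 -0.0542  0.2081] ikq [ 0.06  0.84  2.14  2.1   0.86 -2.18] 0.0
```

```bash
python3 -m pendant '[[[0,0,0,0.06,0.31,0.025,1],[0,0,0,0.06,0.31,0.025,1],[0,0,0,0.06,0.31,0.025,1],[0.0055,-0.0135,0.0208,0,0,0,1],[0.0055,-0.0135,0.0208,0,0,0,1],[0.0055,-0.0135,0.0208,0,0,0,1],[0.0055,-0.0135,0.0208,0,0,0,1],[0,0,0,0,0,0,1],[0,0,0,0,0,0,1]]]'
python3 - <<'E'
from goto import *
show((.5335,.332,0),-3,.112);show((.5335,.332,0),-3)
a=snap("wrist","pics/w2.png");c=cloud(a);
p=c.reshape(-1,3);p=p[(p[:,2]>.07)&(p[:,2]<.14)&(p[:,0]>.45)&(p[:,0]<.6)&(p[:,1]>.25)&(p[:,1]<.42)]
print(len(p),p.min(0),p.max(0),np.median(p,0))
E
```

```text
t: 6.75
tcp_pos: [0.4594, 0.2622, 0.1575]
tool_rot: [0.559, 0.691, 0.456, -0.05]
force: [-0.6, -0.1, -0.5]
finger_gap: 0.996
gripper_force: 0.0
now [0.4594 0.2622 0.1575] q [-0.13  0.69  2.29  1.9   0.89 -2.17] | tgt [0.4607 0.26   0.157 ] turn [-0.016 -0.011  0.022] shift(new axes) [-0.003   0.0011 -0.0007] ikq [-0.14  0.7   2.29  1.9   0.9  -2.18] 0.0
now [0.4594 0.2622 0.1575] q [-0.13  0.69  2.29  1.9   0.89 -2.17] | tgt [0.5049 0.3285 0.0991] turn [-0.016 -0.011  0.022] shift(new axes) [-0.003   0.0011  0.1243] ikq [ 0.06  0.84  2.14  2.1   0.86 -2.18] 0.0
3558 [0.48730077 0.28417649 0.0700609 ] [0.53353056 0.38410386 0.12247556] [0.49366356 0.31947994 0.11838324]
```

View pics/w2.png

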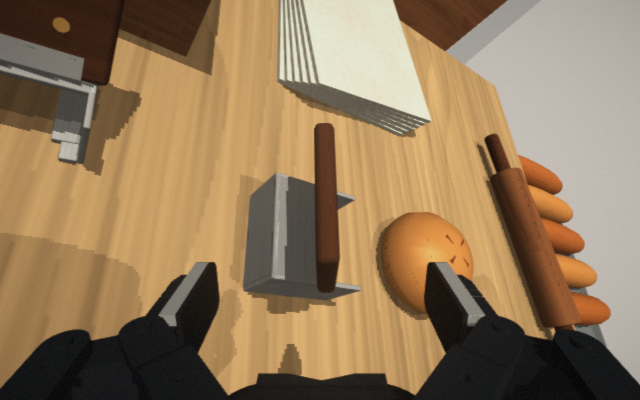

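The wrist picture shows the grip edge-on at (326,210), midway between the fingers (about 200 and 440), with the loaf clear on the right. I go in and close.

```bash
python3 -m pendant '[[[-0.001,0,0.025,0,0,0,1],[-0.001,0,0.025,0,0,0,1],[-0.001,0,0.025,0,0,0,1],[0,0,0.025,0,0,0,1],[0,0,0.024,0,0,0,1],[0,0,0,0,0,0,1],[0,0,0,0,0,0,0],[0,0,0,0,0,0,0],[0,0,0,0,0,0,0],[0,0,0,0,0,0,0],[0,0,0,0,0,0,0],[0,0,0,0,0,0,0],[0,0,0,0,0,0,0],[0,0,0,0,0,0,0]]]' 80
python3 - <<'E'
from goto import *
show((.5335,.332,0),-3)
m=monitor.sense();T=R.from_quat(m["tool_rot"])
print("lift 120mm, back 20 (tool units)",(T.inv().apply([-.02,0,.12])/.8).round(4))
E
```

```text
t: 8.2
tcp_pos: [0.5044, 0.3284, 0.0992]
tool_rot: [0.559, 0.691, 0.457, -0.05]
force: [-0.3, -1.6, 6.3]
finger_gap: 0.148
gripper_force: 78.0
now [0.5044 0.3284 0.0992] q [ 0.06  0.84  2.14  2.1   0.87 -2.18] | tgt [0.5049 0.3285 0.0991] turn [ 0.    -0.014  0.023] shift(new axes) [-0.0002  0.0005  0.0005] ikq [ 0.06  0.84  2.14  2.1   0.86 -2.18] 0.0
lift 120mm, back 20 (tool units) [ 0.0961  0.0659 -0.0978]
```

```bash
python3 -m pendant '[[[0.004,0.003,-0.004,0,0,0,0],[0.015,0.0105,-0.0155,0,0,0,0],[0.0195,0.013,-0.0195,0,0,0,0],[0.0195,0.013,-0.0195,0,0,0,0],[0.0195,0.013,-0.0195,0,0,0,0],[0.0195,0.013,-0.0195,0,0,0,0],[0,0,0,0,0,0,0]]]'
python3 - <<'E'
from goto import *
show((.45,-.023,.09),0)
E
```

```text
t: 8.9
tcp_pos: [0.4833, 0.3295, 0.2211]
tool_rot: [0.557, 0.692, 0.457, -0.049]
force: [0.6, -0.8, -2.1]
finger_gap: 0.155
gripper_force: 77.6
now [0.4833 0.3295 0.2211] q [ 0.07  0.52  2.15  1.83  0.74 -1.79] | tgt [ 0.4217 -0.0279  0.1891] turn [ 0.258  0.236 -0.199] shift(new axes) [-0.3079 -0.0861 -0.324 ] ikq [-0.93  0.6   2.17  0.97  1.13 -1.98] 0.0
```

```bash
python3 -m pendant '[[[0,0,0,0.129,0.118,-0.1,0],[0,0,0,0.129,0.118,-0.1,0],[-0.0154,-0.0043,-0.0162,0,0,0,0],[-0.0308,-0.0086,-0.0324,0,0,0,0],[-0.0308,-0.0086,-0.0324,0,0,0,0],[-0.0308,-0.0086,-0.0324,0,0,0,0],[-0.0308,-0.0086,-0.0324,0,0,0,0],[-0.0308,-0.0086,-0.0324,0,0,0,0],[-0.0308,-0.0086,-0.0324,0,0,0,0],[-0.0308,-0.0086,-0.0324,0,0,0,0],[-0.0308,-0.0086,-0.0324,0,0,0,0],[-0.0308,-0.0086,-0.0324,0,0,0,0],[-0.0154,-0.0043,-0.0162,0,0,0,0],[0,0,0,0,0,0,0],[0,0,0,0,0,0,0]]]'
python3 - <<'E'
from goto import *
show((.45,-.023,.018),0)
t=snap("top");s=snap("scene")
K=[]
for im,b in((t,(285,385,150,250)),(s,(240,380,150,290))):
    c=im["pixels"][b[2]:b[3],b[0]:b[1]];K.append(cv2.resize(c,(400,400),interpolation=2))
cv2.imwrite("pics/k1.png",cv2.cvtColor(np.hstack(K),cv2.COLOR_RGB2BGR))
for n,im in(("t",t),("s",s)):
    c=cloud(im).reshape(-1,3)
    p=c[(c[:,0]>.35)&(c[:,0]<.515)&(c[:,1]>-.1)&(c[:,1]<.06)&(c[:,2]>.02)&(c[:,2]<.15)]
    print(n,len(p),p.min(0),p.max(0))
    f=p[p[:,0]>p[:,0].max()-.02];print("  front",len(f),f.min(0).round(4),f.max(0).round(4))
E
```

```text
t: 10.4
tcp_pos: [0.4216, -0.028, 0.1863]
tool_rot: [0.543, 0.703, 0.454, -0.063]
force: [-0.2, -0.1, -1.5]
finger_gap: 0.153
gripper_force: 77.8
now [ 0.4216 -0.028   0.1863] q [-0.93  0.61  2.18  0.97  1.13 -1.98] | tgt [ 0.4217 -0.0279  0.1171] turn [-0.013 -0.005 -0.043] shift(new axes) [-0.0501 -0.0495  0.0502] ikq [-0.93  0.8   2.19  1.07  1.02 -2.19] 0.0
t 194 [ 0.40809516 -0.06707468  0.08297062] [0.49326188 0.03044611 0.14993089]
  front 79 [ 0.4733 -0.0621  0.0836] [0.4933 0.0241 0.1444]
s 778 [ 0.40698754 -0.07239895  0.08550324] [0.49294745 0.02661012 0.14986544]
  front 201 [ 0.473  -0.0655  0.0869] [0.4929 0.0249 0.1416]
```

View pics/k1.png

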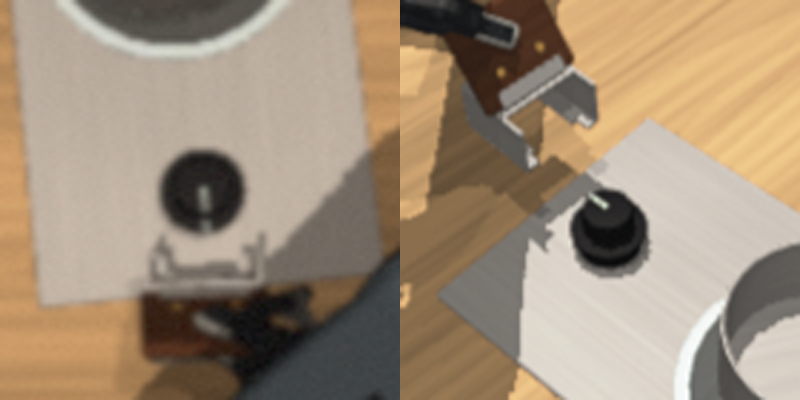

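The crops show the puller level, 25 mm short of the knob with its mouth facing it, and 2–4 mm left of the knob's axis. I lower it while shifting right, then measure again at the same height.

```bash
python3 -c "
from goto import *
show((.45,-.0255,.018),0)"; python3 -m pendant '[[[-0.013,-0.0124,0.0118,0,0,-0.02,0],[-0.013,-0.0124,0.0118,0,0,-0.02,0],[-0.013,-0.0124,0.0118,0,0,0,0],[-0.013,-0.0124,0.0118,0,0,0,0],[0,0,0,0,0,0,0],[0,0,0,0,0,0,0]]]'
python3 - <<'E'
from goto import *
show((.45,-.0255,.018),0)
for n in("top","scene"):
    s=snap(n);c=cloud(s);w=c.reshape(-1,3);px=s["pixels"].reshape(-1,3).astype(int)
    box=(w[:,0]>.35)&(w[:,0]<.513)&(w[:,1]>-.1)&(w[:,1]<.06)
    p=w[box&(w[:,2]>.03)&(w[:,2]<.085)&(w[:,0]>.46)]
    # wall lines: left/right clusters
    m=-.023
    for nm,q in(("L",p[p[:,1]>m+.025]),("R",p[p[:,1]<m-.025])):
        if len(q)>4: print(n,nm,len(q),"y pct",np.percentile(q[:,1],[2,50,98]).round(4),"x max",q[:,0].max().round(4),"z",q[:,2].min().round(4),q[:,2].max().round(4),"slope",np.polyfit(q[:,0],q[:,1],1)[0].round(3))
    b=(w[:,0]>.515)&(w[:,0]<.6)&(w[:,1]>-.07)&(w[:,1]<.02)&(w[:,2]>.03)&(w[:,2]<.1)
    q=w[b&(w[:,2]>.05)];h=w[b];print(n,"knob top",cv2.minEnclosingCircle(q[:,:2].astype(np.float32)),"skirt y",np.percentile(h[:,1],[0.5,99.5]).round(4))
    if n=="scene": cv2.imwrite("pics/k2.png",cv2.cvtColor(cv2.resize(s["pixels"][160:280,240:380],(700,600),interpolation=2),cv2.COLOR_RGB2BGR))
E
```

```text
now [ 0.4212 -0.0266  0.1867] q [-0.93  0.61  2.18  0.97  1.13 -1.98] | tgt [ 0.4217 -0.0304  0.1171] turn [-0.022 -0.017 -0.037] shift(new axes) [-0.054  -0.0495  0.0473] ikq [-0.94  0.8   2.19  1.06  1.02 -2.19] 0.0
t: 11.1
tcp_pos: [0.4211, -0.0296, 0.1184]
tool_rot: [0.541, 0.705, 0.454, -0.063]
force: [-0.4, -0.2, -1.2]
finger_gap: 0.154
gripper_force: 77.8
now [ 0.4211 -0.0296  0.1184] q [-0.94  0.79  2.19  1.06  1.02 -2.18] | tgt [ 0.4217 -0.0304  0.1171] turn [-0.019 -0.018  0.006] shift(new axes) [-0.002  -0.0004  0.0005] ikq [-0.94  0.8   2.19  1.06  1.02 -2.19] 0.0
top L 24 y pct [0.0028 0.0188 0.022 ] x max 0.4901 z 0.0309 0.0807 slope 0.334
top R 25 y pct [-0.0621 -0.0597 -0.0482] x max 0.4927 z 0.0356 0.0787 slope -0.248
top knob top ((0.5548396110534668, -0.022115707397460938), 0.024221131578087807) skirt y [-0.0554  0.014 ]
scene L 98 y pct [0.0063 0.0168 0.0201] x max 0.4914 z 0.0305 0.0735 slope 0.118
scene R 105 y pct [-0.0685 -0.0669 -0.0532] x max 0.4927 z 0.0303 0.0801 slope -0.12
scene knob top ((0.5539790391921997, -0.025194553658366203), 0.023851582780480385) skirt y [-0.0599  0.0087]
```

View pics/k2.png

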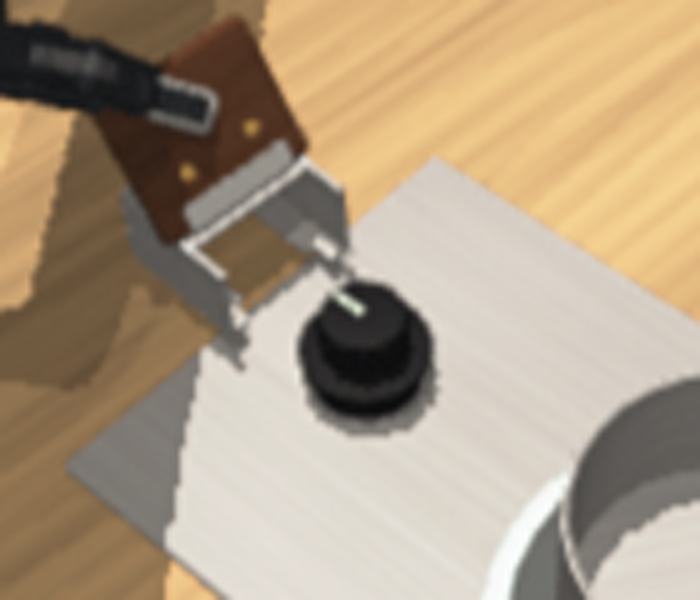

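Puller and knob are now aligned to about 1 mm in both views. The ledges are about 4 mm below the skirt and the roof about 5 mm above the knob. I slide in, watching the force.

```bash
python3 -m pendant '[[[-0.006,0.0102,0.0042,0,0,0,0],[-0.0051,0.0102,0.0051,0,0,0,0],[-0.0051,0.0102,0.0051,0,0,0,0],[-0.0051,0.0102,0.0051,0,0,0,0],[-0.0051,0.0102,0.0051,0,0,0,0],[-0.0051,0.0102,0.0051,0,0,0,0],[0,0,0,0,0,0,0]]]'; python3 -c "
from goto import *
print(monitor.sense()['force']);show((.551,-.0265,.0185),0)"
```

```text
t: 11.9
tcp_pos: [0.4826, -0.0321, 0.1176]
tool_rot: [0.541, 0.706, 0.454, -0.061]
force: [-0.9, 0.0, -1.9]
finger_gap: 0.157
gripper_force: 78.0
[-0.9065755   0.03480341 -1.89309695]
now [ 0.4826 -0.0321  0.1176] q [-0.82  0.79  2.06  1.1   1.06 -2.03] | tgt [ 0.5227 -0.0314  0.1176] turn [-0.016  0.007  0.028] shift(new axes) [-0.0198  0.041   0.0209] ikq [-0.76  0.79  1.97  1.11  1.08 -1.94] 0.0
```

```bash
python3 -m pendant '[[[-0.0045,0.0103,0.006,0,0,0.01,0],[-0.005,0.0102,0.0052,0,0,0.01,0],[-0.005,0.0102,0.0052,0,0,0,0],[-0.005,0.0102,0.005,0,0,0,0],[0,0,0,0,0,0,0]]]'
python3 - <<'E'
from goto import *
print(monitor.sense()['force']);show((.551,-.0265,.0185),0)
for n in("top","scene"):
    s=snap(n);c=cloud(s);w=c.reshape(-1,3)
    b=(w[:,0]>.5)&(w[:,0]<.61)&(w[:,1]>-.09)&(w[:,1]<.04)&(w[:,2]>.03)&(w[:,2]<.064)
    p=w[b];print(n,"front tip x",np.percentile(p[:,0],99.5).round(4))
    for nm,q in(("L",p[p[:,1]>.013]),("R",p[p[:,1]<-.06])): print(nm,len(q),len(q) and (np.percentile(q[:,1],[50]).round(4),q[:,0].max().round(4)))
    if n=="scene": cv2.imwrite("pics/k3.png",cv2.cvtColor(cv2.resize(s["pixels"][160:280,240:380],(700,600),interpolation=2),cv2.COLOR_RGB2BGR))
E
```

```text
t: 12.4
tcp_pos: [0.5228, -0.0311, 0.1174]
tool_rot: [0.542, 0.705, 0.454, -0.061]
force: [0.2, 0.0, -0.9]
finger_gap: 0.153
gripper_force: 78.0
[ 0.19553643  0.03417413 -0.8901434 ]
now [ 0.5228 -0.0311  0.1174] q [-0.75  0.79  1.97  1.12  1.08 -1.93] | tgt [ 0.5227 -0.0314  0.1176] turn [-0.013  0.009  0.008] shift(new axes) [-0.0001 -0.     -0.0005] ikq [-0.76  0.79  1.97  1.11  1.08 -1.94] 0.0
top front tip x 0.5884
L 5 (array([0.018]), np.float64(0.5793))
R 4 (array([-0.0618]), np.float64(0.5822))
scene front tip x 0.5923
L 88 (array([0.0159]), np.float64(0.5922))
R 165 (array([-0.0685]), np.float64(0.5936))
```

View pics/k3.png

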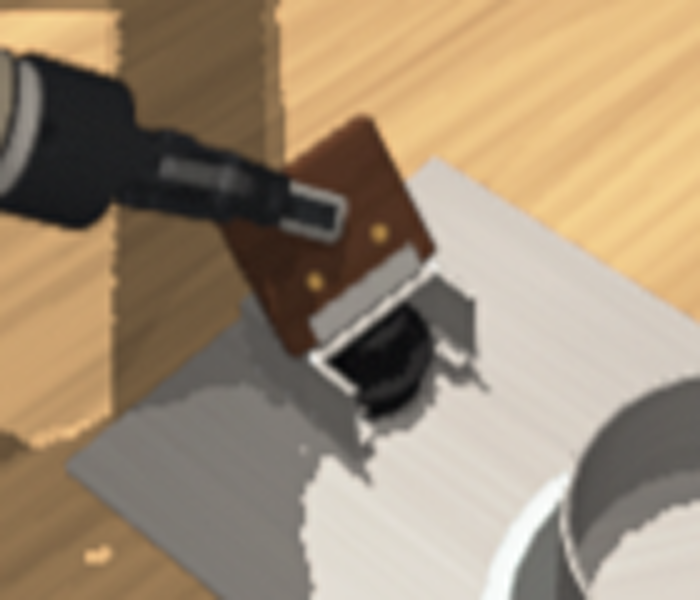

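The knob is home in the puller with no side force, so I pull straight up.

```bash
python3 -m pendant '[[[0.0022,0.0021,-0.0022,0,0,0,0],[0.0022,0.0021,-0.0022,0,0,0,0],[0.0022,0.0021,-0.0022,0,0,0,0],[0.0022,0.0021,-0.0022,0,0,0,0],[0.0022,0.0021,-0.0022,0,0,0,0],[0.0022,0.0021,-0.0022,0,0,0,0],[0.0022,0.0021,-0.0022,0,0,0,0],[0.0022,0.0021,-0.0022,0,0,0,0],[0.0029,0.0029,-0.0029,0,0,0,0],[0.0029,0.0029,-0.0029,0,0,0,0],[0.0029,0.0029,-0.0029,0,0,0,0],[0.0029,0.0029,-0.0029,0,0,0,0],[0.0029,0.0029,-0.0029,0,0,0,0],[0.0029,0.0029,-0.0029,0,0,0,0],[0.0029,0.0029,-0.0029,0,0,0,0],[0,0,0,0,0,0,0],[0,0,0,0,0,0,0]]]'
python3 - <<'E'
from goto import *
print(monitor.sense()['force']);show((.551,-.0265,.07),0)
s=snap("scene")
c=cloud(s).reshape(-1,3);b=(c[:,0]>.53)&(c[:,0]<.61)&(c[:,1]>-.06)&(c[:,1]<.01)&(c[:,2]>.012);p=c[b];d=s["pixels"].reshape(-1,3)[b].max(1)<60
q=p[d];print("dark pts z range",len(q),np.percentile(q,[2,50,98],axis=0).round(3))
cv2.imwrite("pics/k4.png",cv2.cvtColor(cv2.resize(s["pixels"][140:280,240:380],(600,600),interpolation=2),cv2.COLOR_RGB2BGR))
E
```

```text
t: 14.2
tcp_pos: [0.5212, -0.0308, 0.1697]
tool_rot: [0.542, 0.705, 0.454, -0.062]
force: [-0.4, -0.3, -2.7]
finger_gap: 0.155
gripper_force: 79.0
[-0.43860315 -0.29151681 -2.73915514]
now [ 0.5212 -0.0308  0.1697] q [-0.76  0.68  1.97  1.06  1.14 -1.81] | tgt [ 0.5227 -0.0314  0.1691] turn [-0.015  0.004 -0.01 ] shift(new axes) [-0.0018  0.0011  0.0006] ikq [-0.76  0.68  1.97  1.06  1.14 -1.82] 0.0
dark pts z range 431 [[ 0.531 -0.059  0.013]
 [ 0.567 -0.035  0.103]
 [ 0.587  0.004  0.217]]
```

View pics/k4.png

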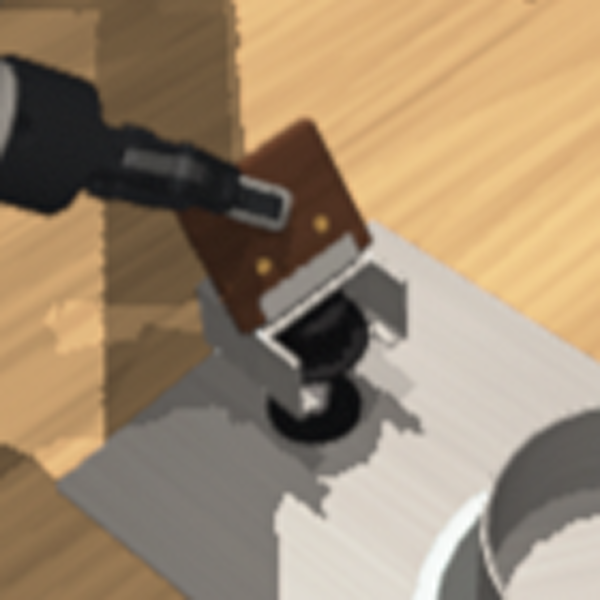

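The knob hangs upright in the puller at (330,340) and the bare shaft shows below it at (313,400). Now I measure the mat more closely.

Run:
```python
from goto import *
for n in("top","scene"):
    s=snap(n);w=cloud(s)
    m=((w[...,2]>.006)&(w[...,2]<.014)&(np.hypot(w[...,0]-.497,w[...,1]+.345)<.12)).astype(np.uint8)
    m=cv2.morphologyEx(m,cv2.MORPH_OPEN,np.ones((5,5),np.uint8))
    k,l,st,ce=cv2.connectedComponentsWithStats(m);i=1+st[1:,4].argmax()
    p=w[l==i][:,:2].astype(np.float32);print(n,len(p),cv2.minEnclosingCircle(p),p.min(0),p.max(0),p.mean(0))
show((.492,-.345,.08),0)
```

```text
Traceback (most recent call last):
ValueError: attempt to get argmax of an empty sequence
```

Run:
```python
from goto import *
for n in("top","scene"):
    s=snap(n);w=cloud(s)
    near=np.hypot(w[...,0]-.497,w[...,1]+.345)<.16
    z=cv2.medianBlur(np.nan_to_num(w[...,2]).astype(np.float32),5)
    print(n,near.sum(),[(r,np.round(np.nanmedian(w[...,2][near&(np.abs(np.hypot(w[...,0]-.497,w[...,1]+.345)-r)<.008)]),4)) for r in(.02,.06,.08,.1,.12,.14)])
    m=(near&(z>.0055)&(z<.02)).astype(np.uint8)
    k,l,st,ce=cv2.connectedComponentsWithStats(m)
    if k>1:
        i=1+st[1:,4].argmax();p=w[l==i][:,:2].astype(np.float32);print(len(p),cv2.minEnclosingCircle(p),p.min(0),p.max(0),p.mean(0))
show((.492,-.345,.08),0)
```

```text
top 3642 [(0.02, np.float64(0.0095)), (0.06, np.float64(0.0097)), (0.08, np.float64(0.0096)), (0.1, np.float64(0.0004)), (0.12, np.float64(-0.0)), (0.14, np.float64(-0.0004))]
1136 ((0.5008102059364319, -0.34057819843292236), 0.09365172684192657) [ 0.43420058 -0.4341299 ] [ 0.58765733 -0.27173173] [ 0.5226891  -0.36572894]
scene 16709 [(0.02, np.float64(0.01)), (0.06, np.float64(0.0101)), (0.08, np.float64(0.0102)), (0.1, np.float64(0.0008)), (0.12, np.float64(0.0008)), (0.14, np.float64(0.001))]
4123 ((0.49523618817329407, -0.34475716948509216), 0.09107889235019684) [ 0.40425852 -0.43264806] [ 0.58602715 -0.25537565] [ 0.50009584 -0.34696415]
now [ 0.5211 -0.0307  0.1695] q [-0.76  0.68  1.97  1.06  1.14 -1.81] | tgt [ 0.4637 -0.3499  0.1791] turn [-0.016  0.001 -0.014] shift(new axes) [-0.2461 -0.052  -0.3183] ikq [-1.18  0.8   1.49  0.7   1.57 -1.71] 0.0
```

```bash
python3 -m pendant '[[[-0.005,-0.001,-0.0064,0,0,0,0],[-0.0107,-0.0023,-0.0138,0,0,0,0],[-0.0164,-0.0035,-0.0212,0,0,0,0],[-0.0164,-0.0035,-0.0212,0,0,0,0],[-0.0164,-0.0035,-0.0212,0,0,0,0],[-0.0164,-0.0035,-0.0212,0,0,0,0],[-0.0164,-0.0035,-0.0212,0,0,0,0],[-0.0164,-0.0035,-0.0212,0,0,0,0],[-0.0164,-0.0035,-0.0212,0,0,0,0],[-0.0164,-0.0035,-0.0212,0,0,0,0],[-0.0164,-0.0035,-0.0212,0,0,0,0],[-0.0164,-0.0035,-0.0212,0,0,0,0],[-0.0164,-0.0035,-0.0212,0,0,0,0],[-0.0164,-0.0035,-0.0212,0,0,0,0],[-0.0164,-0.0035,-0.0212,0,0,0,0],[-0.0107,-0.0023,-0.0138,0,0,0,0],[-0.006,-0.001,-0.0078,0,0,0,0],[0,0,0,0,0,0,0],[0,0,0,0,0,0,0]]]'; python3 -c "
from goto import *
show((.492,-.344,.03),0)"
```

```text
t: 16.3
tcp_pos: [0.4636, -0.3484, 0.1792]
tool_rot: [0.542, 0.704, 0.454, -0.063]
force: [0.0, -0.2, -2.0]
finger_gap: 0.152
gripper_force: 79.0
now [ 0.4636 -0.3484  0.1792] q [-1.18  0.8   1.49  0.7   1.57 -1.71] | tgt [ 0.4637 -0.3489  0.1291] turn [-0.014 -0.011 -0.017] shift(new axes) [-0.0368 -0.0359  0.0359] ikq [-1.18  0.87  1.5   0.7   1.5  -1.76] 0.0
```

```bash
python3 -m pendant '[[[-0.004,-0.004,0.004,0,0,0,0],[-0.0073,-0.0071,0.0073,0,0,0,0],[-0.0073,-0.0071,0.0073,0,0,0,0],[-0.0073,-0.0071,0.0073,0,0,0,0],[-0.0073,-0.0071,0.0073,0,0,0,0],[-0.0036,-0.0036,0.0036,0,0,0,0],[-0.0018,-0.0018,0.0018,0,0,0,0],[-0.0015,-0.0015,0.0015,0,0,0,0],[-0.0015,-0.0015,0.0015,0,0,0,0],[-0.0015,-0.0015,0.0015,0,0,0,0],[-0.0015,-0.0015,0.0015,0,0,0,0],[0,0,0,0,0,0,0],[0,0,0,0,0,0,0]]]'; python3 -c "
from goto import *
show((.492,-.344,.018),0);show((.39,-.344,.018),0);show((.39,-.344,.12),0)"
```

```text
t: 17.6
tcp_pos: [0.464, -0.3493, 0.118]
tool_rot: [0.542, 0.704, 0.454, -0.062]
force: [0.2, 0.3, -2.2]
finger_gap: 0.151
gripper_force: 79.0
now [ 0.464  -0.3493  0.118 ] q [-1.18  0.89  1.5   0.7   1.49 -1.77] | tgt [ 0.4637 -0.3489  0.1171] turn [-0.013  0.003 -0.01 ] shift(new axes) [-0.0002 -0.001   0.0008] ikq [-1.18  0.89  1.5   0.71  1.49 -1.78] 0.0
now [ 0.464  -0.3493  0.118 ] q [-1.18  0.89  1.5   0.7   1.49 -1.77] | tgt [ 0.3617 -0.3489  0.1171] turn [-0.013  0.003 -0.01 ] shift(new axes) [ 0.0515 -0.1054 -0.0509] ikq [-1.33  0.85  1.63  0.6   1.47 -1.92] 0.0
now [ 0.464  -0.3493  0.118 ] q [-1.18  0.89  1.5   0.7   1.49 -1.77] | tgt [ 0.3617 -0.3489  0.2191] turn [-0.013  0.003 -0.01 ] shift(new axes) [ 0.1254 -0.0323 -0.1247] ikq [-1.33  0.69  1.61  0.6   1.63 -1.81] 0.0
```

Run:
```python
from goto import *
for n in("top","scene"):
    s=snap(n);w=cloud(s).reshape(-1,3);px=s["pixels"].reshape(-1,3)
    b=(w[:,0]>.512)&(w[:,0]<.535)&(np.abs(w[:,1]+.345)<.02)&(px.max(1)<70)&(w[:,2]>.02)
    p=w[b];print(n,len(p),len(p) and np.percentile(p[:,2],[5,25,50,75,95]).round(4))
s=s["pixels"][240:350,130:260];cv2.imwrite("pics/m1.png",cv2.cvtColor(cv2.resize(s,(650,550),interpolation=2),cv2.COLOR_RGB2BGR))
```

```text
top 48 [0.0286 0.0319 0.0375 0.0588 0.0634]
scene 248 [0.0307 0.0336 0.0368 0.0515 0.0607]
```

View pics/m1.png

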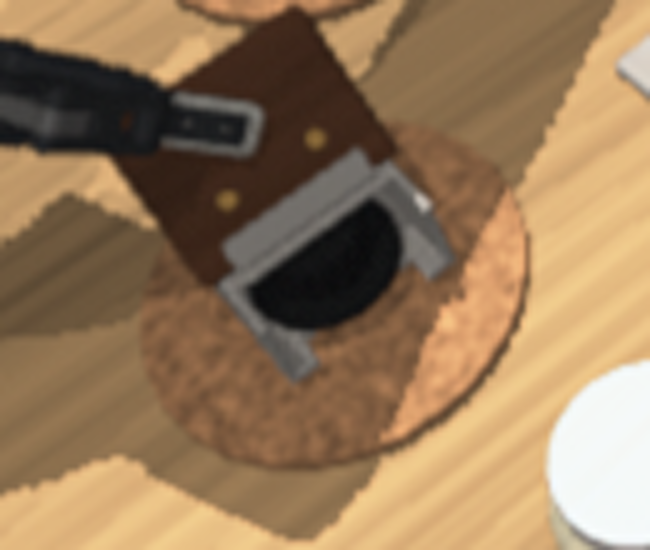

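The knob stands on the mat (skirt top at 34 mm, top at 60 mm) with the ledges just clear below it. I draw the puller straight back in two stages.

```bash
python3 -m pendant '[[[0.0025,-0.0051,-0.0025,0,0,0,0],[0.0051,-0.0102,-0.0051,0,0,0,0],[0.0051,-0.0102,-0.0051,0,0,0,0],[0.0051,-0.0102,-0.0051,0,0,0,0],[0.0051,-0.0102,-0.0051,0,0,0,0],[0,0,0,0,0,0,0]]]'; python3 -c "
from goto import *
show((.385,-.344,.018),0)"
```

```text
t: 18.3
tcp_pos: [0.4175, -0.3496, 0.1181]
tool_rot: [0.543, 0.704, 0.454, -0.062]
force: [-0.4, 0.1, -1.7]
finger_gap: 0.154
gripper_force: 79.1
now [ 0.4175 -0.3496  0.1181] q [-1.24  0.87  1.56  0.66  1.48 -1.84] | tgt [ 0.3567 -0.3489  0.1171] turn [-0.007  0.005 -0.026] shift(new axes) [ 0.0307 -0.0631 -0.0295] ikq [-1.34  0.85  1.64  0.59  1.47 -1.92] 0.0
```

```bash
python3 -m pendant '[[[0.0051,-0.0105,-0.0049,0,0,0,0],[0.0051,-0.0105,-0.0049,0,0,0,0],[0.0051,-0.0105,-0.0049,0,0,0,0],[0.0051,-0.0105,-0.0049,0,0,0,0],[0.0051,-0.0105,-0.0049,0,0,0,0],[0.0051,-0.0105,-0.0049,0,0,0,0],[0,0,0,0,0,0,0],[0.0072,0.0072,-0.0072,0,0,0,0],[0.0145,0.0143,-0.0145,0,0,0,0],[0.0145,0.0143,-0.0145,0,0,0,0],[0.0145,0.0143,-0.0145,0,0,0,0],[0.0145,0.0143,-0.0145,0,0,0,0],[0.0145,0.0143,-0.0145,0,0,0,0],[0,0,0,0,0,0,0]]]'
python3 - <<'E'
from goto import *
from kin import lo,hi
m=monitor.sense();q0=m["q"]
for o in((.42,0,.13),(.48,.22,.13),(.48,.22,0),(.52,.28,.13),(.52,.28,0)):
    x,T=goal(o,0);q,e=ik(x,T,q0);print(o,q.round(2),np.minimum(q-lo,hi-q).min().round(2),round(e,4));q0=q
show((.42,0,.13),0);show((.50,.25,.13),0)
s=snap("scene");w=cloud(s).reshape(-1,3)
b=(np.hypot(w[:,0]-.495,w[:,1]+.345)<.06)&(w[:,2]>.02)&(w[:,2]<.07);p=w[b];q=p[p[:,2]>.05]
print("knob",cv2.minEnclosingCircle(q[:,:2].astype(np.float32)),q[:,2].max(),np.median(q[:,2]),cv2.minEnclosingCircle(p[:,:2].astype(np.float32)))
E
```

```text
t: 19.7
tcp_pos: [0.3591, -0.3491, 0.2296]
tool_rot: [0.541, 0.706, 0.453, -0.06]
force: [-0.2, -0.0, -1.7]
finger_gap: 0.155
gripper_force: 79.1
(0.42, 0, 0.13) [-0.97  0.48  2.24  0.92  1.18 -1.94] 0.2 0.0
(0.48, 0.22, 0.13) [-0.29  0.47  2.26  1.5   0.92 -1.85] 0.18 0.0
(0.48, 0.22, 0) [-0.29  0.88  2.31  1.84  0.97 -2.42] 0.13 0.0
(0.52, 0.28, 0.13) [-0.1   0.5   2.14  1.59  0.84 -1.72] 0.3 0.0
(0.52, 0.28, 0) [-0.1   0.85  2.19  1.92  0.91 -2.23] 0.25 0.0
now [ 0.3591 -0.3491  0.2296] q [-1.34  0.67  1.6   0.59  1.64 -1.8 ] | tgt [ 0.3917 -0.0049  0.2291] turn [-0.022  0.032  0.024] shift(new axes) [0.2873 0.0329 0.3211] ikq [-0.97  0.48  2.24  0.92  1.18 -1.94] 0.0
now [ 0.3591 -0.3491  0.2296] q [-1.34  0.67  1.6   0.59  1.64 -1.8 ] | tgt [0.4717 0.2451 0.2291] turn [-0.022  0.032  0.024] shift(new axes) [0.4677 0.1148 0.5827] ikq [-0.19  0.48  2.2   1.55  0.88 -1.78] 0.0
knob ((0.4969717264175415, -0.34408777952194214), 0.025558823719620705) 0.06355321746822884 0.05950380944549616 ((0.4971802234649658, -0.34500783681869507), 0.03629550337791443)
```

The knob stands on the mat at (0.497, -0.344), upright and free of the puller. I carry the puller to bare counter on the left, near where it started.

```bash
python3 -m pendant '[[[0.0132,0.0035,0.0167,0,0,0,0],[0.0264,0.0069,0.0334,0,0,0,0],[0.0264,0.0069,0.0334,0,0,0,0],[0.0264,0.0069,0.0334,0,0,0,0],[0.0264,0.0069,0.0334,0,0,0,0],[0.0264,0.0069,0.0334,0,0,0,0],[0.0264,0.0069,0.0334,0,0,0,0],[0.0264,0.0069,0.0334,0,0,0,0],[0.0264,0.0069,0.0334,0,0,0,0],[0.0264,0.0069,0.0334,0,0,0,0],[0.0264,0.0069,0.0334,0,0,0,0],[0.0264,0.0069,0.0334,0,0,0,0],[0.0264,0.0069,0.0334,0,0,0,0],[0.0264,0.0069,0.0334,0,0,0,0],[0.0264,0.0069,0.0334,0,0,0,0],[0.0264,0.0069,0.0334,0,0,0,0],[0.0264,0.0069,0.0334,0,0,0,0],[0.0264,0.0069,0.0334,0,0,0,0],[0.0132,0.0035,0.0167,0,0,0,0],[0,0,0,0,0,0,0]]]'; python3 -c "
from goto import *
show((.51,.265,.01),0)"
```

```text
t: 21.75
tcp_pos: [0.479, 0.2628, 0.2245]
tool_rot: [0.541, 0.706, 0.453, -0.064]
force: [-0.5, -0.1, -1.1]
finger_gap: 0.152
gripper_force: 79.0
now [0.479  0.2628 0.2245] q [-0.13  0.5   2.18  1.58  0.86 -1.77] | tgt [0.4817 0.2601 0.1091] turn [-0.048 -0.021  0.003] shift(new axes) [-0.0873 -0.0801  0.0824] ikq [-0.14  0.82  2.22  1.88  0.92 -2.24] 0.0
```

```bash
python3 -m pendant '[[[-0.0145,-0.0134,0.0137,-0.024,-0.01,0,0],[-0.0145,-0.0134,0.0137,-0.024,-0.01,0,0],[-0.0145,-0.0134,0.0137,0,0,0,0],[-0.0145,-0.0134,0.0137,0,0,0,0],[-0.0145,-0.0134,0.0137,0,0,0,0],[-0.0145,-0.0134,0.0137,0,0,0,0],[0,0,0,0,0,0,0],[0,0,0,0,0,0,0]]]'; python3 -c "
from goto import *
show((.51,.265,.0),0);print(monitor.sense()['force'])"
```

```text
t: 22.55
tcp_pos: [0.4828, 0.257, 0.1095]
tool_rot: [0.544, 0.703, 0.455, -0.06]
force: [0.3, 0.6, -2.1]
finger_gap: 0.152
gripper_force: 79.0
now [0.4828 0.257  0.1095] q [-0.15  0.82  2.22  1.88  0.92 -2.24] | tgt [0.4817 0.2601 0.0991] turn [ 0.03   0.025 -0.03 ] shift(new axes) [-0.0043 -0.0087  0.0096] ikq [-0.14  0.85  2.22  1.9   0.93 -2.27] 0.0
[ 0.26351345  0.62970268 -2.09825669]
```

Last 10 mm, slowly. I release once the force shows contact.

```bash
python3 -m pendant '[[[-0.0015,-0.0015,0.0015,0.01,0.01,-0.01,0],[-0.0015,-0.0015,0.0015,0.01,0.01,-0.01,0],[-0.0015,-0.0015,0.0015,0,0,0,0],[-0.0015,-0.0015,0.0015,0,0,0,0],[0,0,0,0,0,0,0],[0,0,0,0,0,0,0]]]'; python3 -c "
from goto import *
show((.51,.265,.0),0);print(monitor.sense()['force'])"
```

```text
t: 23.15
tcp_pos: [0.4828, 0.2577, 0.1017]
tool_rot: [0.541, 0.704, 0.455, -0.061]
force: [0.5, 0.8, -1.9]
finger_gap: 0.156
gripper_force: 79.0
now [0.4828 0.2577 0.1017] q [-0.15  0.85  2.22  1.9   0.93 -2.27] | tgt [0.4817 0.2601 0.0991] turn [0.013 0.001 0.01 ] shift(new axes) [ 0.0008 -0.0031  0.0034] ikq [-0.14  0.85  2.22  1.9   0.93 -2.27] 0.0
[ 0.48571356  0.78739229 -1.85298325]
```

```bash
python3 -m pendant '[[[-0.0008,-0.0007,0.0008,0,0,0,0],[-0.0008,-0.0007,0.0008,0,0,0,0],[-0.0004,-0.0004,0.0004,0,0,0,0],[0,0,0,0,0,0,0],[0,0,0,0,0,0,0]]]'; python3 -c "
from goto import *
show((.51,.265,.0),0);print(monitor.sense()['force'])"
```

```text
t: 23.65
tcp_pos: [0.4831, 0.2577, 0.0993]
tool_rot: [0.541, 0.704, 0.455, -0.061]
force: [-0.4, -0.3, 1.1]
finger_gap: 0.159
gripper_force: 79.5
now [0.4831 0.2577 0.0993] q [-0.15  0.85  2.22  1.9   0.93 -2.27] | tgt [0.4817 0.2601 0.0991] turn [ 0.02  -0.003  0.01 ] shift(new axes) [ 0.0026 -0.0016  0.0015] ikq [-0.14  0.85  2.22  1.9   0.93 -2.27] 0.0
[-0.41841689 -0.27222922  1.13610393]
```

```bash
python3 -m pendant '[[[0,0,0,0,0,0,0.5],[0,0,0,0,0,0,1],[0,0,0,0,0,0,1],[0,0,0,0,0,0,1],[0,0,0,0,0,0,1],[0,0,0,0,0,0,1],[0,0,-0.015,0,0,0,1],[0,0,-0.025,0,0,0,1],[0,0,-0.03,0,0,0,1],[0,0,-0.03,0,0,0,1],[0,0,-0.03,0,0,0,1],[0,0,-0.03,0,0,0,1],[0,0,0,0,0,0,1],[0,0,0,0,0,0,1]]]'
python3 - <<'E'
from goto import *
s=snap("scene","pics/end.png");w=cloud(s).reshape(-1,3)
b=(np.hypot(w[:,0]-.497,w[:,1]+.345)<.06)&(w[:,2]>.02)&(w[:,2]<.07);p=w[b];q=p[p[:,2]>.05]
print("knob",cv2.minEnclosingCircle(q[:,:2].astype(np.float32)),np.median(q[:,2]))
b=(np.abs(w[:,0]-.49)<.045)&(np.abs(w[:,1]-.265)<.07)&(w[:,2]>.07)&(w[:,2]<.15);p=w[b];c=p.mean(0);V=np.linalg.svd(p-c,full_matrices=False)[2]
print("grip",len(p),p.min(0),p.max(0),"normal",V[2],"axis",V[0])
m=monitor.sense();print(m["tcp_pos"],m["force"],m["t"])
E
```

```text
t: 25.05
tcp_pos: [0.4312, 0.1665, 0.1733]
tool_rot: [0.542, 0.704, 0.455, -0.06]
force: [-0.1, -0.1, -0.2]
finger_gap: 1.0
gripper_force: 0.0
knob ((0.4963558614253998, -0.34489792585372925), 0.02507704496383667) 0.059601903048961735
grip 660 [0.46483104 0.21095079 0.07000976] [0.51604299 0.31248551 0.12468996] normal [ 0.80327708 -0.01187798  0.59548706] axis [0.00701258 0.99992044 0.01048552]
[0.4311061  0.16694956 0.17303515] [-0.97982104 -0.12822537 -1.15347284] 25.1
```

View pics/end.png

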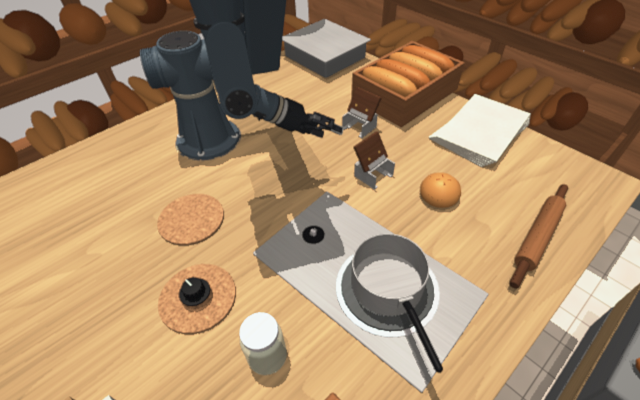

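The final picture shows the knob upright on the right-hand mat at (195,291) and the puller standing on bare counter at (374,162), its grip at the same angle as at the start. The gripper is clear, and the saucepan, loaf and jar look unmoved.

```bash
python3 -c "
from station import job
print(job.sign_off())"
```

```text
the job is handed in; nothing more can be done
None
```

The job is handed in at about 25 s: the knob stands upright on the right-hand cork mat, 1–2 mm from its centre, and the puller stands level on the bare counter, released, with the saucepan, loaf and jar unmoved in the last picture; the judge's verdict was not shown.

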